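Start the collar nut on the hold-down stud

TASK

Take the tall steel hex nut with the round collar from the shelf and set it, collar down, on the upright stud of the hold-down. Keeping it square under light pressure, back it off anticlockwise until you feel the thread drop in, then run it down clockwise until its collar bears on the clamp strap and it is nipped finger-tight, never forcing it, and let go. Leave the other things on the shelf where they are.

Things in the scene. Friction and masses are not known exactly. Their poses are not given: they have to be found in the camera images.
- nut: the loose collar nut: plain steel, hexagon 46 mm across flats (53 over corners) on a round collar 58 mm across, 8 mm thick; 45 mm high in all, 0.4 kg, stands collar down. Origin: centre of the collar's underside; z up its axis; x square to one flat, the others every 60 degrees. Its bore has the same three-start thread as the stud; where that begins cannot be seen from outside
- stand: the hold-down, fixed to the shelf: dark base plate 210 x 90 x 12 mm, on it a wooden heel block and a glue-up of two small boards, across these a level slotted steel strap 175 x 48 x 12 mm, its top 66 mm over the shelf, and through the slot an upright steel stud that does not turn. Origin: underside of the plate on the stud's axis; x along the strap, z up
- seat (a point): the point on the stud's axis level with the strap's top face: the nut's origin is here when the collar bears. From the drop-in it is about 2.1 to 2.9 rad clockwise to bearing (the thread has 0.9 mm axial play). Then pressure builds up by some 15 N per further 0.1 rad of turn; 0.1 to 0.3 N m on the nut is finger-tight, over 0.4 N m is forced. Steel on steel, stiff: 0.1 mm too low costs 2 to 5 N
- thread_top (a point): on the stud's axis, 15 mm above seat, where the thread ends upwards: 30 mm over the crests, right-hand, three starts a third of a turn apart, 16.5 mm advance a turn. The angle of the starts differs each time and is not given. The set-down nut rests 5.5 to 11 mm above seat; turned anticlockwise (from above) under 2 to 6 N it climbs to 11 mm within a third of a turn, then drops 5.5 mm
- stud_tip (a point): tip of the stud, on its axis, 28 mm above seat: a smooth pilot 23 mm thick with a coned end 6 mm high, over which the nut passes with 1 mm play all round
- tin: bystander: round steel tin with screw-top lid, 59 mm across, 62 mm high; origin under its centre
- block: bystander: small wooden block 38 x 30 x 26 mm; origin under its centre
- pliers: bystander: steel pliers lying flat, 170 mm long, 14 mm high; origin by the pivot, x towards the jaws
- dispenser: bystander: orange plastic screw dispenser, 50 x 70 mm, 100 mm high with its push button on top; origin under its centre
- clamp: bystander: white plastic spring clamp lying on its side, 135 mm long, 21 mm high; origin near its pivot
- plain_nut: bystander: small plain hex nut without collar, 30 mm across flats, 16 mm high; origin under its centre
- pencil: bystander: flat carpenter's pencil 185 mm long; origin under its middle
Mind the look-alikes: they are no part of the job. Leave any red look-alike of the nut alone.

How it is judged:
On the way, in this order (a step that is already met when the one before it is completed fails the run):
1. the nut, on the stud, has been backed up to the crest of the thread's start: on the axis, square, in contact, its underside about 11 mm above the strap (z of nut in the frame of seat between 0.0095 and 0.0125 m and horizontal distance between nut and seat below 0.003 m and angle between nut's own z axis and vertical below 0.1 rad and contact force between nut and stand above 0.5 N), for 0.05 s.
2. the thread has dropped in: the nut is on the axis, square, under 7.5 mm above the strap (z of nut in the frame of seat below 0.0075 m and horizontal distance between nut and seat below 0.003 m and angle between nut's own z axis and vertical below 0.1 rad), for 0.1 s.
At the end, for the whole second after the job is handed in: The nut is screwed down on the stud, collar within 1.2 mm of the strap's top, on the axis within 2.5 mm, square within 0.05 rad, at rest, released, and nipped so that it presses on strap and thread with over 12 N in sum (its weight is 4 N) (z of nut in the frame of seat between -0.001 and 0.0012 m and horizontal distance between nut and seat below 0.0025 m and angle between nut's own z axis and vertical below 0.05 rad and linear speed of nut below 0.01 m/s and contact force between nut and stand above 12 N); the robot touches nothing.
It fails at once if the nut is forced on the stud or the strap (over 100 N in sum) (contact force between nut and stand above 100 N).
It fails at once if one of the other things on the shelf is moved by more than 3 cm (distance of any of tin, block, pliers, dispenser, clamp, plain_nut, pencil from where it was at the start of the episode above 0.03 m).
It also fails if it takes over 67 s, if anything falls off the work surface, if the arm or the gripper's body presses on something with over 40 N, if the wrist force passes 120 N, or if a joint passes its speed limit or range.

ROBOT

A 7-joint arm with a two-finger parallel gripper is mounted at the origin on the work surface. World frame = base frame: x ahead of the robot, y to its left, z up, the work surface at z = 0. Lengths are in m, angles in rad, forces in N, time in s.
With the tool pointing down it reaches from about 0.425 to 0.825 m from the base axis. Payload 3.6 kg.
Tool frame: the origin (TCP) lies where the fingers leave the gripper's body, on its centre line; the fingertips stand 73 mm ahead of it and the grasp point (between the pads) lies 54 mm ahead of it; x points along the fingers, y is the direction in which the jaws open and shut, and the axes are right-handed (so a half turn about x gives the same grasp; the last joint's range is limited). The gripper opens to 85 mm and grips with 20 to 120 N. Pads are 22 mm wide; open, the fingers measure 114 mm over their backs; the gripper's body (76 mm by 85 mm) begins 54 mm behind the grasp point. The pads swing forward as they close: fully open they stand 13 mm farther back than shut.
Start: joints at [1.179, 0.615, -0.013, 1.423, 0.008, 1.103, -0.04], TCP at [0.232, -0.607, 0.304] pointing down, gripper open.
Joint ranges: [-3.12, 3.12], [-0.3, 2.06], [-1.34, 1.32], [0.26, 2.42], [-1.36, 4.5], [0.01, 1.98], [-2.84, 2.84]. Speed limits (rad/s): [2.79, 2.79, 3.14, 3.14, 3.14, 3.14, 3.14].

INTERFACE

Orientations are given as a unit quaternion [x, y, z, w].
In Python, from station import arm, snapshot, camera_info, ticket gives the robot as it stands. Calls block until the motion is done:
- arm.movep(position, orientation): joint-space move of the TCP to a pose.
- arm.line_to(position, velocity=0.15, ori=None): straight line of the TCP; ori=None keeps the orientation; velocity is the mean speed in m/s.
- arm.move_j(angles): joint-space move.
- arm.move_gripper(opening, effort=None): opening from 0.0 (shut) to 1.0 (fully open); effort is the grip in N (None keeps the last); returns when the fingers have stopped.
- arm.pause(seconds).
- arm.ik(position, orientation): joint angles nearest the present ones, or None.
- snapshot(name): name is "side" or "top" or "wrist"; returns the picture (420x560x3 uint8, blue, green, red); there is no depth.
- camera_info(name): a dict with "fx", "fy", "cx", "cy" (pixels), "R" (3x3) and "t" (3): a world point X has camera coordinates R X + t; the wrist camera has in their place "T_tool_cam" (4x4, takes a point from camera to tool coordinates, whose origin is the TCP and whose axes are the tool frame's). Camera axes: x right, y down, z forward; pixel columns grow to the right and rows downward; lengths in m; the calibration is good to about 2 mm. A picture is of the moment at which its call begins: read the wrist's pose just before it. camera_info takes no time and is no camera call.
A pose or a line that the arm cannot do raises arm.MotionError and nothing moves.
- ticket.finish_job(): hands the job in, once; it reports no verdict.
Readings, each from a call of its own:
- arm.read_time(): time.
- arm.read_joint_positions(): joint angles.
- arm.read_dq(): joint speeds.
- arm.read_effort(): joint torques, N m.
- arm.read_tool_pos(): TCP position.
- arm.read_eef_rot(): TCP orientation.
- arm.read_ft_force(): force on the tool from outside, world axes, zero at the start.
- arm.read_wrist_torque(): the same for the moment, N m.
- arm.read_opening(): opening from 0.0 (shut) to 1.0 (fully open).
Only numpy, scipy, OpenCV 4.12 (cv2) and the standard library are available. Lean on these libraries where they do the work, as an engineer would, in place of code of your own. Each camera call takes 0.05 s, during which the arm holds its last target. There are 200 camera calls.

## Working session

There is one attempt and no reset: what is moved stays moved. The work goes in short steps, each a Python script; the robot and the scene stay as the last script left them, time stands still between calls to the robot, and variables do not carry over. Pictures are saved under pics/ and viewed, about 8 in all and at most 12, crops included, and the job is handed in when it is done.

```bash
ls; mkdir -p pics; python3 - <<'E'
from station import arm, snapshot, camera_info
import cv2, numpy as np
for n in ("side","top"):
    cv2.imwrite(f"pics/{n}0.png",snapshot(n)); c=camera_info(n); print(n,c)
print(camera_info("wrist")); print(arm.read_time(),arm.read_tool_pos(),arm.read_eef_rot())
E
```

```text
pics
side {'fx': 542.8864780655558, 'fy': 542.8864780655558, 'cx': 285.8458977322846, 'cy': 212.40344837418357, 'R': array([[ 0.94408429, -0.32943108, -0.0134171 ],
       [-0.18301111, -0.48975555, -0.85243559],
       [ 0.27424768,  0.80722653, -0.52266007]]), 't': array([-0.55130242,  0.18924471,  1.27698838])}
top {'fx': 447.1498967830791, 'fy': 447.1498967830791, 'cx': 277.3762256775365, 'cy': 208.69757738366934, 'R': array([[-0.02201422, -0.99968003, -0.01245806],
       [-0.98217708,  0.02395203, -0.18642557],
       [ 0.18666431,  0.00813201, -0.9823901 ]]), 't': array([0.04798868, 0.59201102, 0.98555136])}
{'fx': 315.90955873596624, 'fy': 315.90955873596624, 'cx': 283.9054298158869, 'cy': 213.83505051596222, 'T_tool_cam': array([[ 1.07308571e-04, -2.75354453e-01,  9.61342766e-01,
        -6.89868778e-02],
       [ 9.99998954e-01, -1.35697226e-03, -5.00296907e-04,
        -4.25590956e-04],
       [ 1.44227444e-03,  9.61341814e-01,  2.75354019e-01,
        -6.96879957e-02],
       [ 0.00000000e+00,  0.00000000e+00,  0.00000000e+00,
         1.00000000e+00]])}
0.1 [ 0.23168939 -0.60672103  0.30282452] [-0.69520637 -0.12911227  0.69554261 -0.12743079]
```

View pics/top0.png

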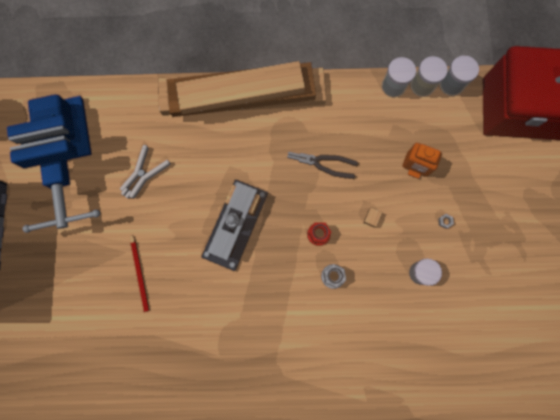

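View pics/side0.png

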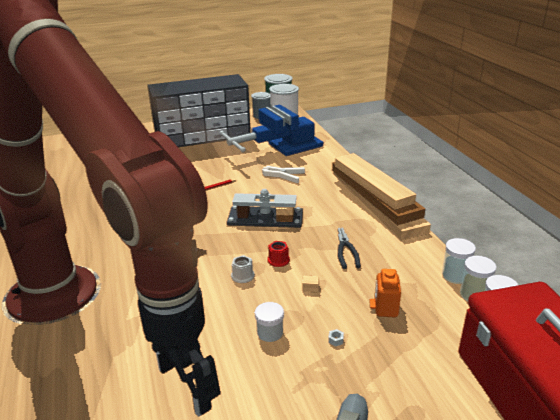

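```bash
cat > h.py <<'E'
from station import arm, snapshot, camera_info, ticket
import numpy as np, cv2
from scipy.spatial.transform import Rotation as Ro
def ori(a):  # tool down, jaw axis y at angle a from world x
    y=np.array([np.cos(a),np.sin(a),0]); x=np.array([0,0,-1.])
    return Ro.from_matrix(np.c_[x,y,np.cross(x,y)]).as_quat()
def yaw():
    y=Ro.from_quat(arm.read_eef_rot()).as_matrix()[:,1]; return np.arctan2(y[1],y[0])
def cast(c,uv,z,R,t):  # camera->world R,t
    d=R@np.array([(uv[0]-c['cx'])/c['fx'],(uv[1]-c['cy'])/c['fy'],1]); return t+d*(z-t[2])/d[2]
def fixed(n,uv,z):
    c=camera_info(n); R=np.array(c['R']).T; return cast(c,uv,z,R,-R@np.array(c['t']))
def wpose():
    T=np.eye(4); T[:3,:3]=Ro.from_quat(arm.read_eef_rot()).as_matrix(); T[:3,3]=arm.read_tool_pos()
    return T@np.array(camera_info('wrist')['T_tool_cam'])
def wcast(uv,z,T): return cast(camera_info('wrist'),uv,z,T[:3,:3],T[:3,3])
def wproj(P,T):
    c=camera_info('wrist'); p=T[:3,:3].T@(np.asarray(P)-T[:3,3]); return np.array([c['fx']*p[0]/p[2]+c['cx'],c['fy']*p[1]/p[2]+c['cy']])
E
python3 - <<'E'
from h import *
print("nut",fixed('top',(334,275),.045),"red",fixed('top',(319,233),.045),"stud",fixed('top',(234,216),.09))
print("plate ends",fixed('top',(251,187),.012),fixed('top',(220,262),.012), 'yaw',yaw())
n=fixed('top',(334,275),.045); s=fixed('top',(234,216),.09)
for a in np.arange(-3.14,3.14,.52):
    q1=arm.ik([n[0],n[1],.2],ori(a)); q2=arm.ik([s[0],s[1],.2],ori(a))
    print(round(a,2),*[None if q is None else np.round(q,2) for q in (q1,q2)])
E
```

```text
nut [ 0.43764273 -0.09169098  0.045     ] red [ 0.5351288  -0.06125073  0.045     ] stud [0.57217466 0.13180591 0.09      ]
plate ends [0.65707666 0.09812735 0.012     ] [0.47558839 0.17394665 0.012     ] yaw -1.2059695456961217
-3.14 [-0.13  0.49  0.41  2.12 -0.35  0.59 -2.61] [ 0.35  0.92 -1.15  1.71  0.91  1.15  2.07]
-2.62 [-0.03  0.48  0.26  2.12 -0.22  0.58 -2.23] [-0.4   0.64  0.22  1.74 -0.19  0.78 -2.71]
-2.1 [ 0.06  0.47  0.13  2.11 -0.11  0.57 -1.83] [-0.3   0.63  0.07  1.73 -0.06  0.78 -2.31]
-1.58 [ 0.15  0.47  0.01  2.11 -0.01  0.57 -1.42] [-0.21  0.64 -0.09  1.73  0.08  0.78 -1.91]
-1.06 [ 0.24  0.47 -0.12  2.11  0.1   0.57 -1.01] [-0.13  0.64 -0.21  1.73  0.18  0.79 -1.49]
-0.54 [ 0.33  0.47 -0.24  2.1   0.19  0.58 -0.59] [-0.07  0.65 -0.31  1.72  0.26  0.81 -1.04]
-0.02 [ 0.41  0.49 -0.35  2.1   0.29  0.6  -0.17] [-0.    0.67 -0.42  1.72  0.35  0.83 -0.61]
0.5 [ 0.49  0.5  -0.46  2.1   0.38  0.62  0.26] [ 0.06  0.69 -0.53  1.72  0.44  0.85 -0.17]
1.02 [ 0.56  0.52 -0.58  2.1   0.47  0.65  0.68] [ 0.12  0.71 -0.64  1.72  0.53  0.89  0.28]
1.54 [ 0.62  0.54 -0.67  2.1   0.54  0.68  1.13] [ 0.18  0.74 -0.74  1.72  0.61  0.93  0.73]
2.06 [ 0.88  0.73 -1.15  2.09  0.88  0.92  1.28] [ 0.35  0.92 -1.15  1.71  0.91  1.15  0.99]
2.58 [ 0.88  0.73 -1.15  2.09  0.88  0.92  1.8 ] [ 0.35  0.92 -1.15  1.71  0.91  1.15  1.51]
3.1 [-0.14  0.5   0.43  2.12 -0.36  0.6  -2.64] [ 0.35  0.92 -1.15  1.71  0.91  1.15  2.03]
```

```bash
python3 - <<'E'
from h import *
arm.movep([.4376,-.0917,.21],ori(.7)); arm.pause(.3)
T=wpose(); im=snapshot('wrist'); np.save('T1.npy',T); cv2.imwrite('pics/w1raw.png',im)
print(arm.read_time(),arm.read_tool_pos(),yaw(),arm.read_joint_positions().round(2) if hasattr(arm.read_joint_positions(),'round') else arm.read_joint_positions())
u=wproj([.4376,-.0917,.045],T); print(u)
x,y=(int(v) for v in u); x0,y0=max(x-75,0),max(y-75,0)
c=cv2.resize(im[y0:y0+150,x0:x0+150],None,fx=4,fy=4,interpolation=cv2.INTER_CUBIC); print(x0,y0); cv2.imwrite('pics/w1.png',c)
E
```

```text
2.475 [ 0.43762861 -0.09198186  0.20998916] 0.699352003922443 [ 0.53  0.49 -0.52  2.09  0.4   0.66  0.44]
[284.31800274 217.54516428]
209 142
```

View pics/w1.png

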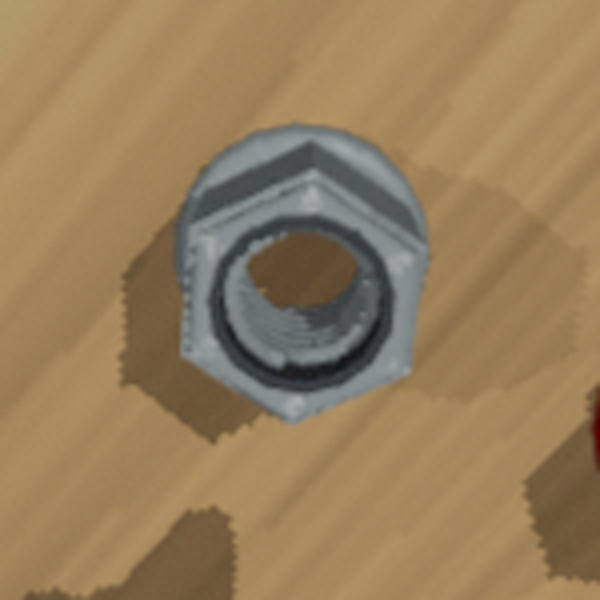

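The crop shows the nut. Its top hexagon corners are at crop (312,170), (428,245), (411,373), (293,422), (183,355) and (195,235), and the bore centre is near (302,302). I'll cast these to z = 45 mm.

```bash
python3 - <<'E'
from h import *
T=np.load('T1.npy')
C=np.array([(312,170),(428,245),(411,373),(293,422),(183,355),(195,235),(302,302)])/4.+[209-.375,142-.375]
P=np.array([wcast(c,.043,T) for c in C])[:,:2]; m=P[:6].mean(0); d=P[:6]-m
print(m,P[6],np.linalg.norm(d,axis=1),np.degrees(np.arctan2(d[:,1],d[:,0]))%60)
a=np.angle(np.mean(np.exp(6j*np.arctan2(d[:,1],d[:,0]))))/6  # corner angle mod 60
fl=a+np.pi/6; print('flat normals',[round(fl+k*np.pi/3,3) for k in range(-3,4)])
np.save('nut1.npy',[m[0],m[1],fl])
E
```

```text
[ 0.43786907 -0.09175539] [ 0.43765216 -0.09199172] [0.02605733 0.02649175 0.02586414 0.02521036 0.02618204 0.0247752 ] [6.52200941 5.45219149 5.29991397 5.15826511 4.6864515  7.2988843 ]
flat normals [np.float64(-2.518), np.float64(-1.471), np.float64(-0.423), np.float64(0.624), np.float64(1.671), np.float64(2.718), np.float64(3.765)]
```

```bash
python3 - <<'E'
from h import *
arm.movep([.4376,-.0917,.21],ori(-2.0)); arm.pause(.3)
T=wpose(); im=snapshot('wrist'); np.save('T2.npy',T)
print(arm.read_time(),arm.read_tool_pos(),yaw())
x,y=(int(v) for v in wproj([.4376,-.0917,.045],T)); x0,y0=x-75,y-75
print(x0,y0); cv2.imwrite('pics/w2.png',cv2.resize(im[y0:y0+150,x0:x0+150],None,fx=4,fy=4,interpolation=cv2.INTER_CUBIC))
E
```

```text
4.6167 [ 0.43758028 -0.0917695   0.20999552] -2.0000725463257756
209 141
```

View pics/w2.png

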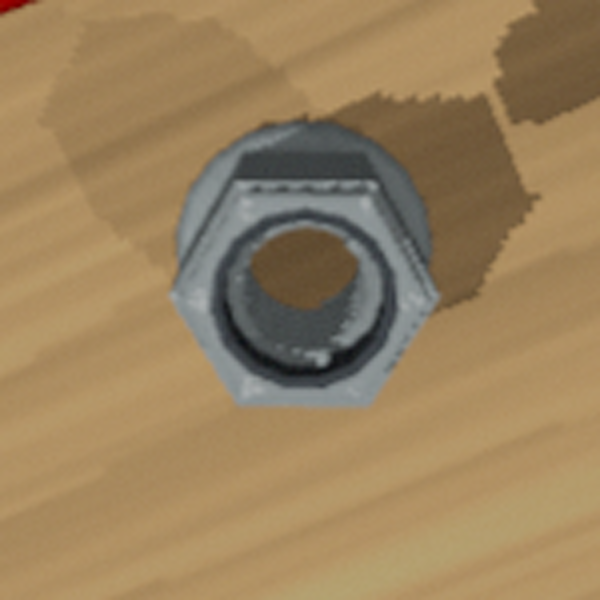

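```bash
python3 - <<'E'
from h import *
T=np.load('T2.npy'); m1=np.load('nut1.npy')
C=np.array([(240,185),(375,183),(438,298),(370,406),(240,406),(172,294),(305,299)])/4.+[209-.375,141-.375]
P=np.array([wcast(c,.043,T) for c in C])[:,:2]; m=P[:6].mean(0); d=P[:6]-m
a=np.angle(np.mean(np.exp(6j*np.arctan2(d[:,1],d[:,0]))))/6
print(m,P[6],np.linalg.norm(d,axis=1),a+np.pi/6)
A=lambda t: np.array([[np.cos(t),-np.sin(t)],[np.sin(t),np.cos(t)]])
M=np.r_[np.c_[np.eye(2),A(.7)],np.c_[np.eye(2),A(-2.0)]]
s=np.linalg.solve(M,np.r_[m1[:2],m]); print('p,b',s); np.save('nut.npy',s)
fl=(m1[2]+ (a+np.pi/6))/2 ; fl=fl if abs(fl-.62)<.1 else .624
print('fl',fl)
x,y=s[:2]
arm.movep([x,y,.18],ori(fl)); arm.move_gripper(1.0); arm.pause(.2)
f0=arm.read_ft_force(); print('f0',f0)
arm.line_to([x,y,.088],.1); print(arm.read_ft_force(),arm.read_tool_pos())
arm.move_gripper(0.0,60); arm.pause(.2); print('open',arm.read_opening(),arm.read_ft_force(),arm.read_wrist_torque(),arm.read_time())
arm.line_to([x,y,.24],.12); arm.pause(.2); print(arm.read_opening(),arm.read_ft_force(),arm.read_wrist_torque(),arm.read_time(),yaw(),arm.read_tool_pos())
E
```

```text
[ 0.43816549 -0.09271421] [ 0.43790077 -0.0924162 ] [0.02543677 0.02606141 0.02570389 0.02596883 0.0261119  0.02601088] 0.6077764736495718
p,b [ 4.37909671e-01 -9.22680634e-02  2.99221449e-04  4.18273547e-04]
fl 0.6157385812363403
f0 [-1.35375573 -0.59969799 -0.11572792]
[0.3094447  0.2086806  0.50245876] [ 0.43817892 -0.09226216  0.08835515]
open 0.5270934737262946 [-1.30201401  0.09796419  5.41035692] [ 0.00329595  0.23059527 -0.01809548] 8.4417
0.5289652161491089 [ 0.19549792 -0.5631641  -3.82236255] [-0.00938217  0.07553288  0.00859575] 10.0583 0.6159907978060848 [ 0.43770913 -0.09217881  0.23954608]
```

```bash
python3 - <<'E'
from h import *
s=np.array([.572,.132]); fl=.6157; z=np.array([np.sin(fl),-np.cos(fl)])
p=s+.075*z
q=np.array(arm.ik([p[0],p[1],.29],ori(-2.5))); print(q.round(2)); q[6]+=fl+2.5; print(q[6])
if abs(q[6])<1.5:
    arm.move_j(list(q)); arm.pause(.3)
    T=wpose(); im=snapshot('wrist'); np.save('T3.npy',T); print(arm.read_time(),arm.read_tool_pos(),yaw())
    print(wproj([.572,.132,.094],T))
    cv2.imwrite('pics/w3.png',im)
E
```

```text
[-0.33  0.59  0.3   1.54 -0.19  1.03 -2.48]
0.6373984929313874
11.375 [0.61512347 0.06951027 0.28993299] 0.6136347052203694
[285.36202795 115.87476273]
```

View pics/w3.png

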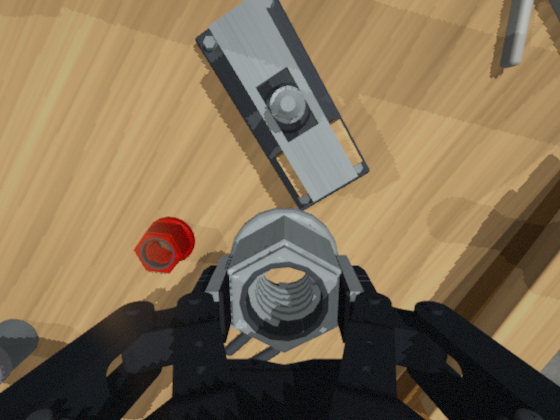

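The nut is held by its flats with its axis upright. The stud is near (288,102), so I'll zoom in there.

```bash
python3 - <<'E'
import cv2
im=cv2.imread('pics/w3.png'); a=cv2.resize(im[62:142,248:328],None,fx=7,fy=7,interpolation=cv2.INTER_CUBIC)
cv2.imwrite('pics/w3c.png',a)
E
```

```text
(no output)
```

View pics/w3c.png

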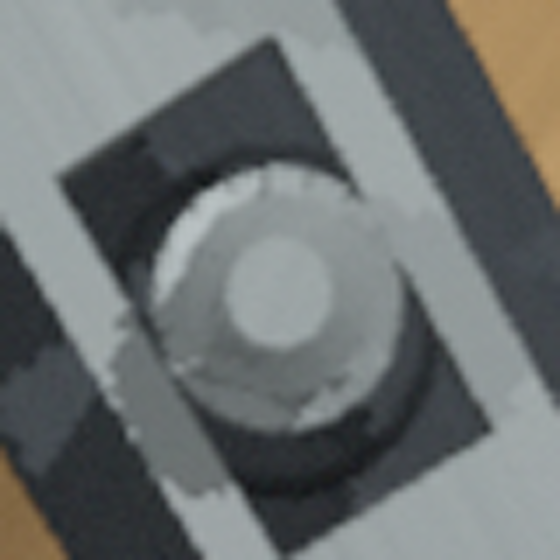

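The tip's flat is centred at crop (279,292), which is full-image (287.4,103.3). The thread's top rim centre is at crop (277,297).

```bash
python3 - <<'E'
from h import *
T=np.load('T3.npy'); b=np.load('nut.npy')[2:]; t=.6136
Ab=np.array([[np.cos(t),-np.sin(t)],[np.sin(t),np.cos(t)]])@b
s1=wcast((287.43,103.28),.094,T)[:2]-Ab; s2=wcast((248+277/7-.43,62+297/7-.43),.081,T)[:2]-Ab
print(s1,s2, 'nut in hand', wcast((284.5,297),.247,T)[:2]-Ab,'tcp .61512 .06951')
np.save('stud.npy',(2*s1+s2)/3); x,y=(2*s1+s2)/3
yw=yaw(); o=ori(yw)
arm.line_to([x,y,.29],.12,o); arm.pause(.3)
f0=np.array(arm.read_ft_force()); m0=np.array(arm.read_wrist_torque()); print('f0',f0,m0,arm.read_time(),arm.read_tool_pos())
# nut bottom = tcp-.088 ; stud tip .094 -> contact at .182
arm.line_to([x,y,.188],.12); arm.pause(.2); f0=np.array(arm.read_ft_force()); print('f0',f0)
z=.188
while z>.168:
    z-=.002; arm.line_to([x,y,z],.05); f=np.array(arm.read_ft_force())-f0; m=np.array(arm.read_wrist_torque())-m0
    print(round(z,4),round(arm.read_tool_pos()[2],4),f.round(1),m.round(2),round(arm.read_time(),2))
    if f[2]>5 or np.hypot(*f[:2])>8: break
np.save('f0.npy',f0)
E
```

```text
[0.567852   0.14022845] [0.56765517 0.14032175] nut in hand [0.6128012  0.07181387] tcp .61512 .06951
f0 [-0.23415226  0.17486091 -4.30541233] [-0.0036911  -0.01188122 -0.01144658] 12.525 [0.56808322 0.13955116 0.28993671]
f0 [-0.07341108 -0.45585722 -4.97181857]
0.186 0.186 [0.2 0.7 0.5] [0.01 0.05 0.04] 13.97
0.184 0.1838 [-0.5  0.6  1. ] [0.07 0.06 0.  ] 14.22
0.182 0.1818 [-0.2 -0.   0.5] [ 0.02 -0.01 -0.03] 14.47
0.18 0.1798 [0.2 0.6 1.6] [ 0.08 -0.01  0.02] 14.72
0.178 0.1778 [0.8 0.1 1.2] [ 0.03 -0.02 -0.05] 14.97
0.176 0.1758 [-0.4  0.   1.7] [0.02 0.08 0.02] 15.22
0.174 0.1738 [-0.7  0.1  0.9] [0.09 0.03 0.02] 15.47
0.172 0.1718 [ 0.2 -0.1  0.3] [-0.01 -0.04  0.05] 15.72
0.17 0.1698 [-0.7  0.6  0.6] [-0.01  0.06  0.02] 15.97
0.168 0.1678 [0.5 1.1 0. ] [ 0.   -0.02 -0.01] 16.23
```

```bash
cat >> h.py <<'E'
def F(n=4):
    r=[]
    for _ in range(n): r.append(np.r_[arm.read_ft_force(),arm.read_wrist_torque()]); arm.pause(.008)
    return np.mean(r,0)
E
python3 - <<'E'
from h import *
x,y=np.load('stud.npy'); f0=np.load('f0.npy'); z=.1680
print(F()[:3]-f0, arm.read_time())
while z>.158:
    z-=.0005 if z>.1652 else .0003; arm.line_to([x,y,z],.02); f=F(); f[:3]-=f0
    print(round(z,4),round(arm.read_tool_pos()[2],5),f.round(2),round(arm.read_time(),2))
    if f[2]>2.5 or np.hypot(*f[:2])>10: break
print(arm.read_joint_positions(),yaw())
E
```

```text
[0.13079515 0.60030158 0.62469053] 16.2583
0.1675 0.16749 [ 0.14  0.46  0.73  0.    0.02 -0.  ] 16.54
0.167 0.167 [ 0.14  0.3   0.61  0.02 -0.    0.01] 16.82
0.1665 0.16646 [-0.42  0.82  0.65  0.01 -0.02  0.  ] 17.11
0.166 0.16597 [ 0.13  0.86  0.95 -0.01  0.    0.02] 17.39
0.1655 0.16548 [ 0.04  0.98  0.83 -0.02  0.01 -0.01] 17.68
0.165 0.16496 [ 0.51  0.58  0.48 -0.   -0.02  0.02] 17.96
0.1647 0.16467 [ 0.58  0.43  1.27 -0.01 -0.02 -0.01] 18.24
0.1644 0.16438 [ 0.17  0.53  0.67 -0.   -0.02 -0.02] 18.52
0.1641 0.16409 [ 0.32  0.45  0.97 -0.01  0.02  0.01] 18.81
0.1638 0.16379 [0.24 0.55 0.38 0.03 0.01 0.02] 19.09
0.1635 0.16348 [-0.06  0.17  0.96 -0.01  0.01  0.01] 19.38
0.1632 0.16318 [-0.35  0.21  1.03  0.01 -0.03  0.  ] 19.66
0.1629 0.16288 [ 0.33  0.41  0.64  0.01 -0.02 -0.  ] 19.94
0.1626 0.16257 [0.11 0.44 0.97 0.   0.   0.02] 20.23
0.1623 0.16234 [ 0.44  0.31  1.66  0.   -0.02  0.01] 20.51
0.162 0.16225 [-0.44  0.03  3.53 -0.01  0.16  0.02] 20.79
[-0.4326427   0.69549222  0.24720005  1.77278026 -0.24500715  0.70315334
  0.56072065] 0.6135606553954664
```

```bash
python3 - <<'E'
from h import *
x,y=np.load('stud.npy'); f0=np.load('f0.npy'); f0[2]+=.7; np.save('f0.npy',f0); z=.1620; a=.6136; n=0; low=0; dth=.07
while a<.6136+2.3:
    a+=dth; z+=2.63e-3*dth*(low==0)
    arm.movep([x,y,z],ori(a)); f=F(3); f[:3]-=f0; p=arm.read_tool_pos()
    print(round(a,3),round(z*1e3,2),np.round((np.array(p)-[x,y,0])*1e3,2),f.round(2),round(arm.read_time(),2))
    z+=np.clip(3e-5*(f[2]-4),-2e-4,2e-4)
    low=low+1 if f[2]<1 else 0
    if low>=1 and p[2]>.1635: break
    if low>=4 or f[2]>15 or np.hypot(*f[:2])>15: print('stop');break
print(arm.read_joint_positions()[6],yaw())
E
```

```text
0.684 162.18 [ 4.0000e-01 -1.0000e-02  1.6246e+02] [-0.12  0.46  3.1   0.02  0.02  0.02] 21.07
0.754 162.34 [3.2000e-01 6.0000e-02 1.6261e+02] [ 0.37  0.86  3.93  0.05 -0.01 -0.  ] 21.34
0.824 162.52 [2.9000e-01 9.0000e-02 1.6278e+02] [ 0.18  0.97  4.21  0.08 -0.03  0.05] 21.62
0.894 162.71 [2.8000e-01 7.0000e-02 1.6295e+02] [ 0.74  0.67  5.4   0.09 -0.02  0.02] 21.89
0.964 162.94 [2.4000e-01 6.0000e-02 1.6314e+02] [ 0.17  0.81  6.    0.09 -0.1   0.02] 22.17
1.034 163.18 [1.9000e-01 6.0000e-02 1.6334e+02] [ 0.52  0.86  6.59  0.12 -0.13  0.05] 22.44
1.104 163.45 [1.3000e-01 3.0000e-02 1.6352e+02] [ 0.31  1.66  5.48  0.19 -0.13  0.02] 22.72
1.174 163.67 [1.0000e-01 1.0000e-02 1.6368e+02] [ 0.35  1.25  5.21  0.2  -0.16  0.03] 22.99
1.244 163.89 [ 5.0000e-02 -5.0000e-02  1.6386e+02] [ 1.16  1.23  5.16  0.15 -0.19  0.04] 23.27
1.314 164.11 [ 2.0000e-02 -4.0000e-02  1.6405e+02] [ 0.66  0.93  4.24  0.2  -0.26  0.  ] 23.54
1.384 164.3 [-0.0000e+00 -7.0000e-02  1.6422e+02] [ 1.13  0.64  4.43  0.14 -0.25 -0.  ] 23.82
1.454 164.5 [-7.000e-02 -6.000e-02  1.644e+02] [ 1.24  0.84  3.79  0.12 -0.25  0.02] 24.09
1.524 164.68 [-8.0000e-02 -9.0000e-02  1.6458e+02] [ 0.89  0.73  3.57  0.12 -0.28  0.  ] 24.37
1.594 164.85 [-1.3000e-01 -1.0000e-01  1.6476e+02] [ 1.2   0.41  3.82  0.12 -0.2   0.  ] 24.64
1.664 165.03 [-1.5000e-01 -1.3000e-01  1.6491e+02] [ 1.17  0.41  3.28  0.09 -0.19 -0.02] 24.92
1.734 165.19 [-1.5000e-01 -1.8000e-01  1.6507e+02] [ 0.76  0.72  3.42  0.06 -0.16 -0.  ] 25.19
1.804 165.36 [-1.9000e-01 -1.5000e-01  1.6526e+02] [ 0.85  0.46  3.09 -0.   -0.13 -0.01] 25.47
1.874 165.52 [ -0.24  -0.18 165.32] [ 0.23  0.44  2.96 -0.03 -0.05  0.01] 25.74
1.944 165.67 [ -0.4   -0.17 165.3 ] [ 0.04  0.43  1.2  -0.03 -0.    0.04] 26.02
2.014 165.77 [-3.5000e-01 -7.0000e-02  1.6539e+02] [ 0.09 -0.11  0.62 -0.06 -0.01 -0.  ] 26.29
1.5965351858519543 2.010913180819373
```

```bash
python3 - <<'E'
from h import *
x,y=np.load('stud.npy'); f0=np.load('f0.npy'); a=2.014; z=.16545
steps=[.1649,.1643,.163,.162,.161,.1605,.1603,.1601,.1599,.1597,.1595,.1593,.1591,.1589,.1587]
for zz in steps:
    z=zz; arm.line_to([x,y,z],.02,ori(a)); f=F(3); f[:3]-=f0; p=arm.read_tool_pos()
    print(round(a,3),round(z*1e3,2),np.round((np.array(p)-[x,y,0])*1e3,2),f.round(2),round(arm.read_time(),2))
    if f[2]>3 or np.hypot(*f[:2])>10: break
print(arm.read_joint_positions()[6],yaw())
E
```

```text
2.014 164.9 [-1.7000e-01  4.0000e-02  1.6473e+02] [-0.1   0.28  0.21  0.04  0.01  0.01] 26.57
2.014 164.3 [-4.0000e-02  2.0000e-02  1.6426e+02] [-0.32 -0.19  0.19  0.    0.03 -0.  ] 26.84
2.014 163.0 [-6.000e-02 -6.000e-02  1.629e+02] [ 0.18  0.45  0.04 -0.04  0.02 -0.  ] 27.12
2.014 162.0 [-5.0000e-02 -0.0000e+00  1.6194e+02] [-0.37  0.17  0.12 -0.01  0.01  0.02] 27.39
2.014 161.0 [-4.0000e-02  1.0000e-02  1.6093e+02] [ 0.08  0.03  0.31 -0.    0.03  0.  ] 27.67
2.014 160.5 [5.0000e-02 2.0000e-02 1.6054e+02] [-0.27  0.89  0.37  0.01 -0.04  0.  ] 27.94
2.014 160.3 [9.0000e-02 1.0000e-02 1.6048e+02] [-0.2   0.51  1.16 -0.02  0.03  0.  ] 28.22
2.014 160.1 [9.0000e-02 3.0000e-02 1.6044e+02] [-0.75  0.06  4.04 -0.02  0.19  0.01] 28.49
1.5972178500321532 2.0139646559421065
```

```bash
python3 - <<'E'
from h import *
x,y=np.load('stud.npy'); f0=np.load('f0.npy'); a=2.014; z=.1603; hist=[]
while a>-1.3:
    d=.08 if z>.1552 else .05
    a-=d; z-=2.63e-3*d
    arm.movep([x,y,z],ori(a)); f=F(3); f[:3]-=f0; p=arm.read_tool_pos()
    print(round(a,3),round(z*1e3,2),np.round((np.array(p)-[x,y,0])*1e3,2),f.round(2),round(arm.read_time(),2))
    z+=np.clip(3e-5*(f[2]-2),-5e-5,2e-4)
    if abs(f[5])>.15 or f[2]>8 or f[2]<-6 or np.hypot(*f[:2])>15: print('stop');break
print('z',z,arm.read_joint_positions()[6],yaw())
E
```

```text
1.934 160.09 [1.5000e-01 4.0000e-02 1.6021e+02] [-0.51  0.52  3.16 -0.05  0.08 -0.05] 28.77
1.854 159.91 [1.8000e-01 4.0000e-02 1.6001e+02] [-0.09  0.31  3.25 -0.04  0.02 -0.06] 29.04
1.774 159.74 [1.7000e-01 2.0000e-02 1.5979e+02] [ 0.07  0.17  3.52 -0.06  0.   -0.03] 29.32
1.694 159.58 [ 3.000e-02 -2.000e-02  1.596e+02] [-0.48 -0.08  2.99 -0.07  0.03 -0.03] 29.59
1.614 159.4 [-9.0000e-02 -2.0000e-02  1.5941e+02] [-1.   -0.24  4.19 -0.12  0.14 -0.01] 29.87
1.534 159.25 [-1.7000e-01 -5.0000e-02  1.5923e+02] [-0.44 -0.69  4.33 -0.19  0.2  -0.01] 30.14
1.454 159.11 [-1.5000e-01  4.0000e-02  1.5898e+02] [-0.5   0.09  3.71 -0.12  0.2   0.  ] 30.42
1.374 158.95 [-2.000e-02  1.400e-01  1.588e+02] [-0.46  0.03  2.76 -0.07  0.13 -0.  ] 30.69
1.294 158.76 [7.000e-02 1.800e-01 1.586e+02] [ 0.41  0.08  0.78 -0.02  0.02 -0.03] 30.97
1.214 158.52 [8.000e-02 1.400e-01 1.584e+02] [ 0.18  0.04  0.99 -0.01 -0.05 -0.02] 31.24
1.134 158.28 [3.000e-02 6.000e-02 1.582e+02] [ 0.59  0.35  0.83 -0.06 -0.03 -0.03] 31.52
1.054 158.03 [4.0000e-02 5.0000e-02 1.5803e+02] [-0.01  0.36  0.98 -0.02 -0.05  0.02] 31.
[... 1413 characters left out ...]
e-02  1.1000e-01  1.5479e+02] [0.26 0.17 2.23 0.01 0.08 0.02] 36.19
-0.216 154.7 [5.0000e-02 7.0000e-02 1.5474e+02] [-0.09  0.08  2.37 -0.01  0.02 -0.01] 36.47
-0.266 154.58 [2.4000e-01 5.0000e-02 1.5472e+02] [-0.06 -0.03  2.91 -0.05 -0.03 -0.04] 36.74
-0.316 154.47 [ 2.9000e-01 -5.0000e-02  1.5473e+02] [ 0.68  0.19  4.57 -0.05 -0.03 -0.05] 37.02
-0.366 154.42 [ 2.500e-01 -7.000e-02  1.547e+02] [-0.12  0.29  4.93 -0.1   0.01 -0.11] 37.29
-0.416 154.38 [ 2.2000e-01 -5.0000e-02  1.5471e+02] [ 0.16  0.13  6.21 -0.09  0.02 -0.11] 37.57
-0.466 154.37 [ 2.2000e-01 -6.0000e-02  1.5469e+02] [ 0.3   0.36  8.15 -0.06  0.05 -0.17] 37.84
stop
z 0.1545558833598415 -0.2373574573659179 -0.46472273149831694
```

```bash
python3 - <<'E'
from h import *
x,y=np.load('stud.npy'); f0=np.load('f0.npy'); a=-.466; z=.15455; 
for i in range(12):
    arm.movep([x,y,z],ori(a)); arm.pause(.1); f=F(5); f[:3]-=f0; p=arm.read_tool_pos()
    print(round(a,3),round(z*1e3,2),np.round((np.array(p)-[x,y,0])*1e3,2),round(yaw(),3),f.round(2),round(arm.read_time(),2))
    if abs(f[5])>.2 or f[2]>15 or f[2]<-15: break
    a-=.03
E
```

```text
-0.466 154.55 [ 2.3000e-01 -2.0000e-02  1.5472e+02] -0.465 [ 0.74  0.32  7.55 -0.09 -0.07  0.02] 38.23
-0.496 154.55 [2.3000e-01 2.0000e-02 1.5471e+02] -0.496 [ 0.67  0.32  8.14 -0.01 -0.15 -0.14] 38.62
-0.526 154.55 [2.7000e-01 1.3000e-01 1.5469e+02] -0.526 [ 0.94  1.1   8.16  0.05 -0.23 -0.06] 39.02
-0.556 154.55 [  0.29   0.21 154.71] -0.555 [ 1.84  1.06  8.34  0.1  -0.35  0.16] 39.41
-0.586 154.55 [  0.28   0.18 154.66] -0.585 [ 2.62  1.7   9.02  0.14 -0.5   0.35] 39.8
```

```bash
python3 - <<'E'
from h import *
x,y=np.load('stud.npy'); f0=np.load('f0.npy'); a=-.586; z=.15455
def rd(s):
    f=F(8); f[:3]-=f0; print(s,f.round(2),round(yaw(),3),arm.read_opening(),round(arm.read_time(),2)); return f
f=rd('now')
while f[5]>.28 and a<-.56:
    a+=.006; arm.movep([x,y,z],ori(a)); arm.pause(.1); f=rd('back')
E
```

```text
now [ 2.61  1.59  8.65  0.19 -0.51  0.36] -0.585 0.5241692554632145 39.87
back [ 3.24  2.7   8.52  0.37 -0.65 -0.22] -0.581 0.5291540714529774 40.28
```

```bash
python3 - <<'E'
from h import *
x,y=np.load('stud.npy'); f0=np.load('f0.npy')
arm.move_gripper(1.0); arm.pause(.2); f=F(6); f[:3]-=f0; print(f.round(2),arm.read_opening(),arm.read_time())
arm.line_to([x,y,.27],.12); arm.pause(.3)
T=wpose(); im=snapshot('wrist'); np.save('T4.npy',T)
u=wproj([x,y,.111],T); print(u,arm.read_time(),yaw(),F(4))
X,Y=(int(v) for v in u); x0,y0=X-75,Y-75; print(x0,y0)
cv2.imwrite('pics/w4.png',cv2.resize(im[y0:y0+150,x0:x0+150],None,fx=4,fy=4,interpolation=cv2.INTER_CUBIC))
E
```

```text
[ 0.23  0.52  4.41  0.01 -0.01 -0.02] 0.9962541723692094 41.0167
[284.86538902 219.72002406] 42.475 -0.5801045003660629 [ 0.167146   -0.22841078 -0.2447371   0.01585224 -0.02137267  0.01362703]
209 144
```

View pics/w4.png

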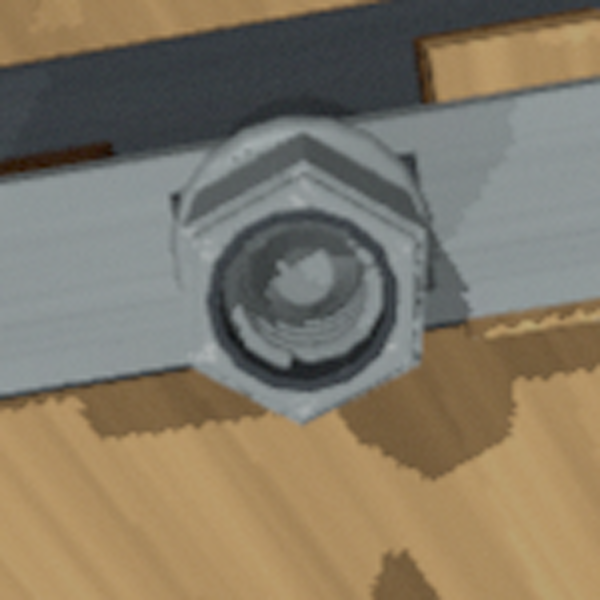

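The nut is seated squarely and aligned. But the torque readings around the nip changed sign, so the remaining preload is uncertain. There is time to regrip without downward pressure and check the nip.

```bash
python3 - <<'E'
from h import *
x,y=np.load('stud.npy'); x+=.0002; a=yaw(); z=.1550
f0=F(8); print('f0',f0.round(2),a)
arm.line_to([x,y,z],.12); arm.pause(.1); print((F(5)-f0).round(2),arm.read_time())
arm.move_gripper(0.0,60); arm.pause(.2)
for i in range(12):
    f=F(6)-f0; print(round(a,3),f.round(2),np.round(np.array(arm.read_tool_pos())*1e3,2),round(yaw(),4),round(arm.read_time(),2))
    if f[5]>.2 or arm.read_time()>56: break
    a-=.015; arm.movep([x,y,z],ori(a)); arm.pause(.1)
E
```

```text
f0 [-0.02  0.06 -0.25 -0.   -0.02 -0.  ] -0.5800589983034095
[0.38 0.11 0.02 0.01 0.05 0.  ] 43.825
-0.58 [-1.8   0.22  5.8   0.03  0.37 -0.03] [568.05 140.29 155.5 ] -0.5799 44.52
-0.595 [-1.14 -0.4   5.97  0.01  0.4   0.5 ] [568.07 140.37 155.47] -0.5924 44.92
```

```bash
python3 - <<'E'
from h import *
x,y=np.load('stud.npy')
arm.move_gripper(1.0); arm.pause(.2); arm.line_to([x,y,.27],.12); arm.pause(.3)
T=wpose(); im=snapshot('wrist'); u=wproj([x,y,.111],T); print(u,yaw(),arm.read_time(),F(4).round(2))
X,Y=(int(v) for v in u); x0,y0=X-75,Y-75
a=cv2.resize(im[y0:y0+150,x0:x0+150],None,fx=2.6,fy=2.6,interpolation=cv2.INTER_CUBIC)
t=snapshot('top')[150:295,190:460]; t=cv2.resize(t,(int(390*270/145),390)); t=t[:,:400]
cv2.imwrite('pics/w5.png',np.hstack([a,t]))
E
```

```text
[284.84806507 219.71787704] -0.5951964351122428 47.0667 [-0.05 -0.57  0.52  0.   -0.02  0.01]
```

View pics/w5.png

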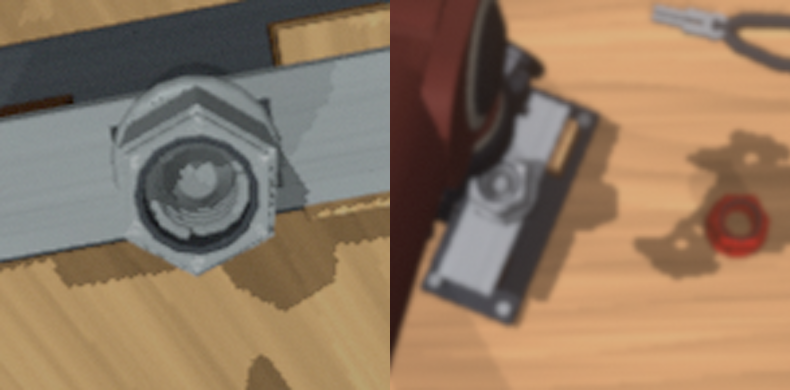

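The nut sits flat and on the axis with its collar on the strap. The gripper is clear of it, and the red nut and the pliers are where they were. Handing in.

```bash
python3 -c "
from h import *
print(arm.read_time(), ticket.finish_job())"
```

```text
the job is handed in; nothing more can be done
47.15 None
```

The collar nut is on the stud, run down until its collar bears on the strap, nipped and released. I handed the job in at 47 s, but the final torque went over the 0.4 N m you count as forced.

- **Setting down:** the nut touched the thread about 8.4 mm above the strap. Under 3–7 N it climbed anticlockwise to about 11.3 mm, then dropped to about 6.5 mm.
- **Running down:** clockwise under about 2–3 N, the collar started to bear after about 2.2 rad, at roughly 0.7 mm by my height estimate. That estimate depends on where I gripped the nut and is good to about 1 mm.
- **Last picture:** the nut is square and centred, with the collar on the strap and the gripper clear. The red nut and the pliers, in the part I looked at, had not moved; I did not check the other things again.

**What disagreed or failed:**
- **Torque readings:** they were erratic around the nip, from −0.17 to +0.36 N m, and changed sign on a small back-off. Regripping to check, a 0.015 rad turn read 0.5 N m straight away. I stopped there and let go.
- **Preload:** the nut clearly resists turning, but I could not measure the preload (over 12 N) directly.
- **Stud position:** my first estimate from the top camera was about 9 mm off the wrist camera's. I used the wrist's, and the nut went on with no noticeable side force.

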